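# Tray a brittle grinding wheel with the lifting trowel

## Robot

A 6-joint arm with a two-finger parallel gripper is mounted at the origin on the work surface. World frame = base frame: x ahead of the robot, y to its left, z up, the work surface at z = 0. Lengths are in mm, angles in rad, forces in N, time in s.
With the tool pointing down it reaches from about 250 to 850 mm from the base axis. Payload 12.5 kg.
Tool frame: the origin (TCP) lies between the finger pads; the fingertips stand 11 mm ahead of it and the grasp point (between the pads) lies 8 mm behind it; z points along the fingers, y is the line along which they close (so a half turn about z gives the same grasp; the last joint's range is limited). The gripper opens to 93 mm and grips with 3 to 60 N. Pads are 15 mm wide; open, the fingers measure 128 mm over their backs; the gripper's body (75 mm by 188 mm) begins 65 mm behind the grasp point.
Start: joints at [1.183, 0.351, 1.652, -0, 1.139, -0.085], TCP at [163.975, 524.973, 229.633] pointing down, gripper open.
Joint ranges: [-2.75, 2.75], [-0.79, 2.1], [0.01, 2.65], [-1.57, 4.71], [0.07, 3.14], [-2.87, 2.87]. Speed limits (rad/s): [2.22, 2.22, 2.79, 3.14, 3.14, 3.14].

## Interface

Orientations are given as a unit quaternion [x, y, z, w].
In Python, from station import manip, camrig, readout gives the robot as it stands (manip), with the cameras (camrig) and the readings (readout).
- The arm moves only by the shell command python3 nudge.py [FORCE], which reads ROWS from standard input. ROWS is a JSON object whose key "rows" holds a list of rows, 1 to 12 of them, each of 5 numbers: the finger opening in mm, then dx, dy, dz in mm, then a turn about the tool's z in rad; each row shifts and turns the commanded pose from where the row before left it, along the tool's axes as they then stand; what a row does not reach is not made up. A row lasts 1/8 s, in which the tool goes at most 62.5 mm and 0.188 rad, less where a joint would pass 70% of its speed; a pose out of reach is approached as far as the arm can. The fingers move at their own pace and stop on an object; FORCE is the grip in N (left out, the last holds). Time passes only in rows, so rows that do not move let the fingers close. It prints the time, the measured TCP pose, the force, the opening and the grip force at its end. Input that does not fit is refused with a message, and nothing moves.
- readout.observe(): the state, without advancing time (a new reading comes with each control period).
- camrig.get_image(name): name is "scene" or "top"; returns a dict with "image" (384x512x3 uint8, red, green, blue), "mtx" (3x3 intrinsics, pixels), "k1" (the pictures are not rectified: a ray, as slopes to the right and down, at radius r is drawn at 1 + k1 r^2 times it, then the intrinsics apply), "origin" and "rotation" of the camera in the world. Camera axes: x right, y down, z forward; pixel columns grow to the right and rows downward; lengths in mm; the calibration is good to about 2 mm. A picture is of the moment at which its call begins. There is no depth.
- manip.close_job(): hands the job in; it is judged then, once.
The state is a dict: "time_s": time; "q": joint angles; "joint_velocities": joint speeds; "joint_torque": joint torques, N m; "position": TCP position; "ee_rot": TCP orientation; "contact_force": force on the tool from outside, world axes, zero at the start; "ft_torque": the same for the moment, N m; "gripper_width": finger opening in mm; "finger_force": force on a finger pad.
Only numpy, scipy, OpenCV 4.12 (cv2) and the standard library are available. Lean on these libraries where they do the work, as an engineer would, in place of code of your own. Each camera call takes 0.05 s, during which the arm holds its last target. There are 200 camera calls.

## Task

Take the flat trowel out of its rack, lay it down flat on the bench with its handle up and let go, then pick it up again the right way for scooping. Slide its blade under the grinding wheel (the yellow bench stop keeps the wheel from running away), lift the wheel on the blade and tip it gently into the blue tray so that it lies flat inside. Never touch the brittle wheel with the fingers, jam it hard or drop it, leave everything else where it is, and finish with the trowel lying flat on the bare bench, handle up and let go, clear of the tray.

Things in the scene. Friction and masses are not known exactly. Their poses are not given: they have to be found in the camera images.
- trowel: Lifting trowel, 450 g: steel blade 215 x 115 x 2 mm, wooden bar handle on two posts over one face. x runs along the blade to its free front edge (nose), z across its width, y normal to it, AWAY from the handle. Origin: in the blade's plane on one long edge, 90 mm from the rear end. Starts on that edge in the rack (z up); flat with handle up, y points down and the origin is 1 mm above the bench.
- trowel_handle (a point): Middle of the wooden handle, at x -46, y -65, z 57.5 mm in the trowel's frame, same axes. Handle 92 mm long (x), 24 mm thick (y), 26 mm (z); posts 10 mm thick under both ends, 72 mm free between them, 52 mm free between handle and blade. Set down on edge, the trowel falls flat, handle up, only if leaned over 25 degrees with the handle side turned upward; else it topples onto its handle.
- trowel_nose (a point): Middle of the front edge, at x 125, y 0, z 57.5 mm in the trowel's frame, 171 mm ahead of the handle's middle. Ahead of the front post (x 0) the blade is bare for 125 mm. Square 2 mm edge; held nose-down 8 to 12 degrees on the bench it gets under the wheel's bevel. Slippery to the wheel (friction about 0.35: the wheel slides off at slopes of 16 to 23 degrees); bench friction about 0.6.
- rack: Fixed rack 140 mm long (x), 50 wide, 50 high: two green cheeks with a 6 mm slot between them along x, open at top and ends, slot floor 8 mm above the bench. The trowel stands in it on a long edge, nose to the rack's +x, handle out on the rack's -y side (away from the robot), leaning up to 5 degrees; it comes free after a 45 mm lift. Origin: centre of the underside.
- wheel: Brittle grinding wheel, loose, flat on the bench: black disc 115 mm in diameter, 6 mm thick, 85 to 170 g, red and pale label on top. Its lower rim is bevelled: 103 mm across at the bottom, full width from 3 mm up. Origin: centre of its underside, z up.
- stop: Yellow steel bar bolted to the bench: 180 mm long (y), 25 deep (x), 14 high (bolt heads 18). Origin: on the bench, middle of its front face, which looks to -x, where the wheel lies 4 to 40 mm off, up to 35 mm off-centre. Its x axis (roughly world +y) is the direction to push the blade so that the stop backs the wheel. Fixed.
- tray: Blue square tray, 180 x 180 mm outside, 14 mm high, walls and floor 4 mm thick (inside 172 mm square, floor 4 mm above the bench), fixed to the bench. Origin: centre of its underside.
- spray_can: Bystander: upright spray can, 66 mm diameter, 190 mm high; origin under its centre.
- grease_tin: Bystander: blue tin with yellow lid, 90 mm diameter, 70 mm high; origin under its centre.
- tape_roll: Bystander: green tape roll lying flat, 100 mm diameter, 25 mm high; origin under its centre.
- wrench: Bystander: steel wrench lying flat, about 180 mm long along its x.
- screwdriver: Bystander: screwdriver lying flat, about 200 mm long along its x.
- bolt_cup: Bystander: aluminium cup, 80 mm diameter, 80 mm high; origin under its centre.
- wood_block: Bystander: wooden block 90 x 50 x 30 mm; origin under its centre.

How it is judged (in metres and radians):
On the way, in this order (a step that is already met when the one before it is completed fails the run):
1. the trowel, out of its rack, lies flat on the bench, handle up, let go (angle between trowel's own y axis and vertical above 3.03 rad and height (world z) of trowel between -0.004 and 0.008 m and contact force between each of the fingers, rack and trowel below 0.1 N), for 0.3 s.
2. the wheel rides on the trowel's blade, clear of the bench by more than 40 mm and within 20 degrees of level (height (world z) of wheel above 0.04 m and contact force between wheel and trowel above 0.2 N and angle between wheel's own z axis and vertical below 0.35 rad), for 0.3 s.
At the end, for the whole second after the job is handed in: The wheel lies at rest flat inside the tray on its floor (tilt under 3.4 degrees, centre within 42 mm of the tray's centre); the trowel lies at rest flat on the bare bench, blade down and handle up (within 6 degrees), touching neither tray, wheel nor rack (horizontal distance between wheel and tray below 0.042 m and z of wheel in the frame of tray below 0.008 m and angle between wheel's own z axis and vertical below 0.06 rad and linear speed of each of wheel, trowel below 0.02 m/s and angle between trowel's own y axis and vertical above 3.03 rad and height (world z) of trowel between -0.004 and 0.008 m and contact force between trowel and tray below 0.1 N and contact force between trowel and wheel below 0.1 N and contact force between trowel and rack below 0.1 N).
It fails at once if the fingers touch the wheel (contact force between the fingers and wheel above 0.5 N).
It fails at once if the wheel is dropped or flung (faster than 0.8 m/s) (linear speed of wheel above 0.8 m/s).
It fails at once if the wheel is jammed against the stop with more than 30 N (contact force between wheel and stop above 30 N).
It fails at once if a bystander is moved by more than 20 mm (distance of any of spray_can, grease_tin, tape_roll, wrench, screwdriver, bolt_cup, wood_block from where it was at the start of the episode above 0.02 m).
It also fails if it takes over 72 s, if anything falls off the work surface, if the arm or the gripper's body presses on something with over 40 N, if the wrist force passes 120 N, or if a joint passes its speed limit or range.

## Working session

There is one attempt and no reset: what is moved stays moved. The work goes in short steps, Python scripts to look and compute and a shell command to move; the robot and the scene stay as the last step left them, time stands still between calls to the robot, and variables do not carry over. Pictures are saved under pics/ and viewed, at most 10 in all, crops included, and the job is handed in when it is done.

```bash
ls; mkdir -p pics
cat > h.py <<'E'
import numpy as np, cv2
from scipy.spatial.transform import Rotation as R
from station import manip, camrig, readout
def cam(n): return camrig.get_image(n)
def ray(c,u,v):
    K=np.array(c["mtx"]); d=np.array([(u-K[0,2])/K[0,0],(v-K[1,2])/K[1,1]]); s=d.copy()
    for _ in range(20): s=d/(1+c["k1"]*(s@s))
    r=np.array(c["rotation"]); r=r if r.shape==(3,3) else R.from_quat(r).as_matrix()
    return r@np.array([s[0],s[1],1])
def at(c,u,v,z):
    d=ray(c,u,v); o=np.array(c["origin"]); return (o+d*(z-o[2])/d[2]).round(1)
E
python3 - <<'E'
from h import *
for n in("scene","top"):
    c=cam(n); print(n,{k:(v if k!="image" else 0) for k,v in c.items()})
    cv2.imwrite(f"pics/{n}0.png",cv2.resize(c["image"][:,:,::-1],(800,600),interpolation=cv2.INTER_CUBIC))
print(readout.observe())
E
```

```text
nudge.py
pics
station.py
scene {'image': 0, 'mtx': array([[487.38137547,   0.        , 252.32153255],
       [  0.        , 487.38137547, 191.73131092],
       [  0.        ,   0.        ,   1.        ]]), 'k1': 0.0012596987900795953, 'origin': array([1252.00336298,  604.27063718, 1313.27009766]), 'rotation': array([ 0.37083795,  0.87292519, -0.28879516, -0.1306835 ])}
top {'image': 0, 'mtx': array([[383.0334536 ,   0.        , 260.63444068],
       [  0.        , 383.0334536 , 192.52028633],
       [  0.        ,   0.        ,   1.        ]]), 'k1': -0.11495041603797355, 'origin': array([ 414.24589528,  -16.49372125, 1202.21484676]), 'rotation': array([ 0.71311214, -0.69788429,  0.04883468, -0.04520806])}
{'time_s': 0.1, 'q': array([ 1.18338406e+00,  3.51141116e-01,  1.65234475e+00, -2.12393349e-05,
        1.13907948e+00, -8.45800870e-02]), 'joint_velocities': array([ 0.00103318, -0.00259142, -0.00254912,  0.00074242,  0.00054953,
       -0.00118149]), 'joint_torque': array([ 5.33247894e-04, -4.98023736e+01, -2.85702360e+01,  6.99316710e-02,
        2.39347795e-02, -3.88145895e-05]), 'position': array([163.88509165, 524.7159465 , 229.1836714 ]), 'ee_rot': array([ 1.50833754e-01,  9.88559023e-01, -4.75121772e-04, -1.04337923e-04]), 'contact_force': array([ 0.24983923, -0.93410471, -0.21893001]), 'ft_torque': array([ 0.01775926, -0.02220222,  0.03778143]), 'finger_force': 0.0, 'gripper_width': 93.05023242192887}
```

View pics/scene0.png

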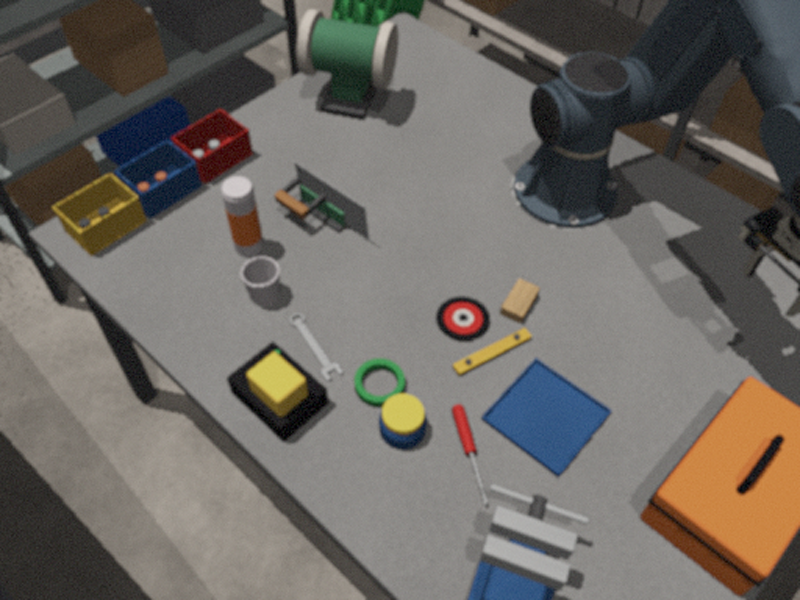

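View pics/top0.png

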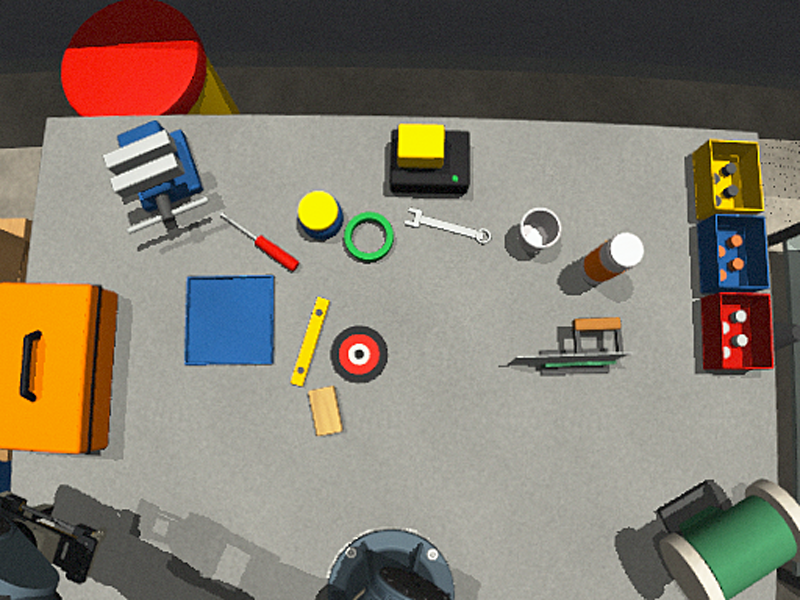

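Both views show the trowel in its rack with the nose toward image-left (+y) and the wheel at (358,353) in the top view. The stop runs from (323,299) to (298,385) and the tray is centred at (230,320). I'll enlarge the rack and wheel areas.

Run:
```python
from h import *
c=cam("top"); im=c["image"][:,:,::-1]
a=cv2.resize(im[195:245,310:410],(800,400),interpolation=cv2.INTER_CUBIC)   # 8x at (310,195)
cv2.imwrite("pics/rackT.png",a)
s=cam("scene"); b=cv2.resize(s["image"][95:165,165:250,::-1],(680,560),interpolation=cv2.INTER_CUBIC)
cv2.imwrite("pics/rackS.png",b)
f=512/800
P=lambda n,u,v,z:print(n,at(c,u*f,v*f,z))
P("wheel",359,354,6)
for n,u,v in(("stTR",330,299),("stBR",304,386),("stTL",318,297),("stBL",291,384)):P(n,u,v,14)
for n,u,v in(("tTL",187,277),("tTR",273,276),("tBR",274,364),("tBL",186,365)):P(n,u,v,14)
for n,u,v,z in(("block",326,411,30),("can",628,250,190),("cup",540,229,80),("wrenchL",412,216,5),("wrenchR",486,237,5),("tape",369,237,25)):P(n,u,v,z)
```

```text
wheel [465.3  73.    6. ]
stTR [573.6 134.1  14. ]
stBR [399.2 179.3  14. ]
stTL [577.2 158.4  14. ]
stBL [402.4 205.3  14. ]
tTL [612.5 429.8  14. ]
tTR [618.1 251.7  14. ]
tBR [441. 241.  14.]
tBL [433.8 419.8  14. ]
block [352.3 132.   30. ]
can [ 648.6 -407.   190. ]
cup [ 710.8 -275.2   80. ]
wrenchL [751.2 -27.    5. ]
wrenchR [ 710.5 -180.1    5. ]
tape [700.  59.  25.]
```

View pics/rackT.png

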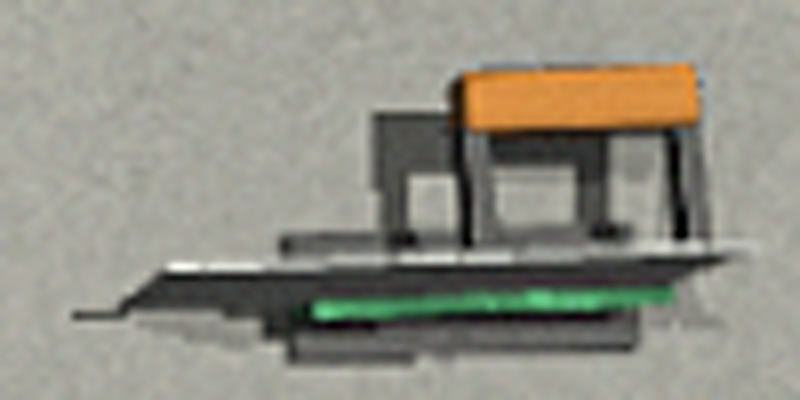

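View pics/rackS.png

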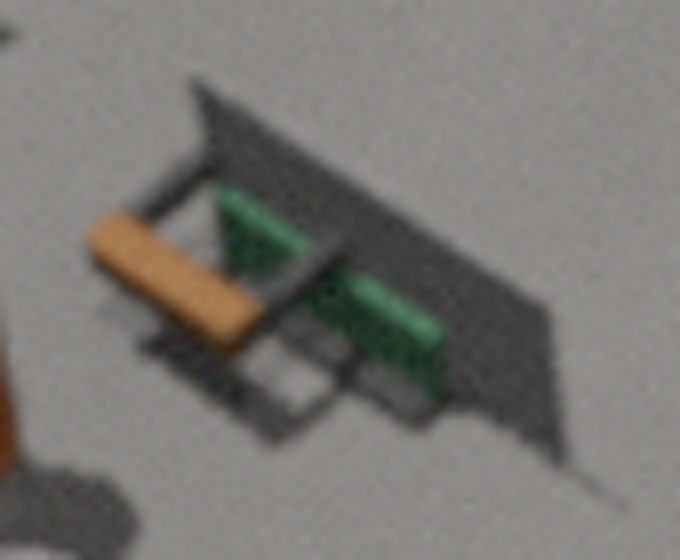

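The top crop shows the handle's top face with corners (465,72), (697,65), (697,125) and (470,130). The blade's top edge runs from (165,268) to (750,245), and the front post is under the handle's left end at about (478,180). In the scene crop the front post runs from (255,305) to (340,245).

Run:
```python
from h import *
c=cam("top");s=cam("scene")
T=lambda u,v,z:print("T",at(c,310+u/8,195+v/8,z))
for u,v in((465,72),(697,65),(697,125),(470,130)):T(u,v,78.5)
for u,v in((165,268),(750,245)):T(u,v,123)
T(478,180,72); T(478,235,72); T(690,180,72)
for u,v in((312,312),(672,295)):T(u,v,50)
S=lambda u,v,z:print("S",at(s,165+u/8,95+v/8,z))
for u,v in((90,235),(120,212),(262,300),(232,325)):S(u,v,78.5)
for u,v in((195,80),(548,300)):S(u,v,123)
S(255,300,72);S(340,240,72)
o=readout.observe();print(o["position"],R.from_quat(o["ee_rot"]).as_matrix().round(3))
```

```text
T [ 537.3 -341.8   78.5]
T [ 541.7 -430.9   78.5]
T [ 519.1 -430.4   78.5]
T [ 515.6 -343.4   78.5]
T [ 460.6 -220.3  123. ]
T [ 472.1 -432.7  123. ]
T [ 497.5 -348.1   72. ]
T [ 477.  -347.8   72. ]
T [ 498.9 -429.6   72. ]
T [ 448.1 -290.1   50. ]
T [ 456.5 -429.7   50. ]
S [ 540.9 -422.6   78.5]
S [ 522.3 -423.9   78.5]
S [ 514.6 -339.4   78.5]
S [ 533.7 -337.7   78.5]
S [ 471.7 -424.9  123. ]
S [ 457.1 -219.8  123. ]
S [ 512.8 -346.6   72. ]
S [ 461.8 -346.8   72. ]
[163.9282081  524.89038025 229.45796683] [[-0.955  0.298 -0.   ]
 [ 0.298  0.955 -0.   ]
 [ 0.    -0.    -1.   ]]
```

```bash
echo '{"rows":[[93, -32, -40, 0, 0], [93, -32, -40, 0, 0], [93, -32, -40, 0, 0], [93, -32, -40, 0, 0], [93, -32, -40, 0, 0], [93, -32, -40, 0, 0], [93, -32, -40, 0, 0], [93, -32, -40, 0, 0], [93, -32, -40, 0, 0], [93, -32, -40, 0, 0], [93, -32, -40, 0, 0], [93, -32, -40, 0, 0]]}' | python3 nudge.py 10; echo '{"rows":[[50, -32, -40, 0, 0], [50, -32, -40, 0, 0], [50, -32, -40, 0, 0], [50, -32, -40, 0, 0], [50, -32, -40, 0, 0], [50, -36, -51, 0, 0], [50, 0, 0, 0, -0.177], [50, 0, 0, 0, -0.177], [50, 0, 0, 0, 0]]}' | python3 nudge.py
```

```text
time_s: 1.8
position: [387.8, -49.5, 229.8]
ee_rot: [0.151, 0.989, 0.0, 0.0]
contact_force: [0.3, 0.2, 0.0]
gripper_width: 92.8
finger_force: 0.0
time_s: 2.92
position: [499.5, -345.8, 229.4]
ee_rot: [-0.025, 1.0, 0.0, -0.0]
contact_force: [-0.1, 0.2, -0.7]
gripper_width: 49.8
finger_force: 0.0
```

```bash
echo '{"rows":[[50, 0, 0, 45, 0], [50, 0, 0, 45, 0], [50, 0, 0, 45, 0], [50, 0, 0, 34, 0], [50, 0, 0, 0, 0], [0, 0, 0, 0, 0], [0, 0, 0, 0, 0], [0, 0, 0, 0, 0], [0, 0, 0, 0, 0], [0, 0, 0, 0, 0]]}' | python3 nudge.py 12
python3 - <<'E'
from h import *
c=cam("top"); im=c["image"][:,:,::-1]
s=cam("scene")
cv2.imwrite("pics/grip1.png",np.hstack([cv2.resize(im[170:260,300:400],(400,360)),cv2.resize(s["image"][85:175,165:265,::-1],(400,360))]))
E
```

```text
time_s: 4.18
position: [499.9, -347.0, 61.4]
ee_rot: [-0.026, 1.0, -0.001, 0.001]
contact_force: [-1.0, -5.4, 1.2]
gripper_width: 9.5
finger_force: 12.0
```

View pics/grip1.png

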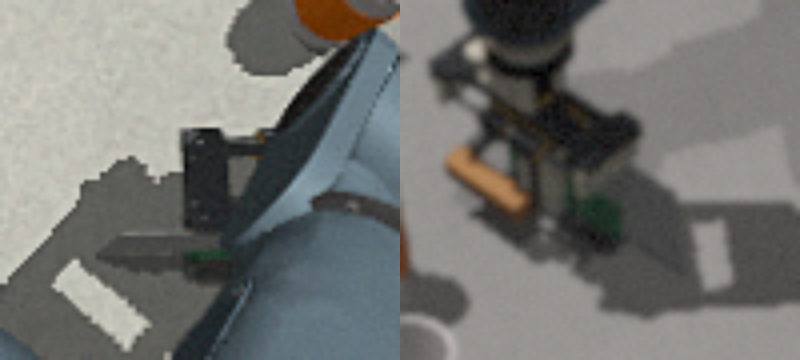

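The fingers hold the front post at 9.5 mm opening. I'll lift it out of the rack.

```bash
echo '{"rows":[[0, 0, 0, -15, 0], [0, 0, 0, -15, 0], [0, 0, 0, -15, 0], [0, 0, 0, -15, 0], [0, 0, 0, -20, 0], [0, 0, 0, -30, 0], [0, 0, 0, -30, 0], [0, 0, 0, 0, 0], [0, 0, 0, 0, 0]]}' | python3 nudge.py 12
python3 - <<'E'
from h import *
c=cam("top"); im=c["image"][:,:,::-1]
s=cam("scene")
cv2.imwrite("pics/lift1.png",np.hstack([cv2.resize(im[170:260,300:400],(400,360)),cv2.resize(s["image"][65:155,165:265,::-1],(400,360))]))
print(readout.observe()["ft_torque"])
E
```

```text
time_s: 5.4
position: [499.4, -345.4, 199.8]
ee_rot: [-0.026, 1.0, 0.0, -0.0]
contact_force: [0.1, -0.7, -4.5]
gripper_width: 9.9
finger_force: 12.0
[ 0.05042093 -0.06112444 -0.00358459]
```

View pics/lift1.png

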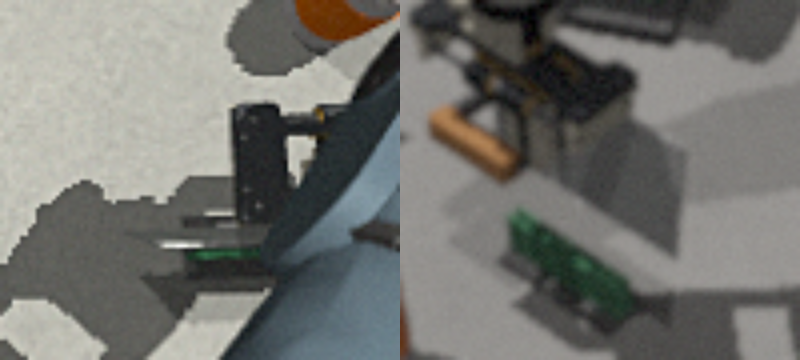

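```bash
cat >> h.py <<'E'
def proj(c,p):
    r=np.array(c["rotation"]); r=R.from_quat(r).as_matrix()
    q=r.T@(np.array(p)-np.array(c["origin"])); s=q[:2]/q[2]; s=s*(1+c["k1"]*(s@s)); K=np.array(c["mtx"])
    return (K[:2,:2]@s+K[:2,2]).round(1)
def trowel(g,yaw,lean,gl,pitch=0):
    # trowel->world; z up frame rotated about x by lean (blade top away from handle), heading yaw (deg, of nose)
    X=R.from_euler('z',yaw,degrees=True); base=np.array([[1,0,0],[0,1,0],[0,0,1.]])  # x nose,y left(away from handle),z up
    Q=X*R.from_euler('y',pitch,degrees=True)*R.from_euler('x',-lean,degrees=True)
    return lambda p: np.array(g)+Q.apply(np.array(p)-np.array(gl))
E
python3 - <<'E'
from h import *
s=cam("scene")
for lean in(0,-15,-30,-45,-60):
    t=trowel([499.4,-345.4,208],92.9,lean,[-5,-36,58])
    print(lean,proj(s,t([125,0,115])),proj(s,t([125,0,0])),proj(s,t([0,-65,57.5])), t([125,0,115]).round())
print("obs 236.3,102.5  233.8,128.8 handle front ~",165+115/4,65+170/4)
o=readout.observe();print(o["ft_torque"],o["contact_force"])
E
```

```text
0 [233.3 101.1] [233.9 127.1] [191.8 107.1] [ 457. -217.  265.]
-15 [229.8 102. ] [236.7 122.5] [192.2 108.6] [ 473. -217.  272.]
-30 [226.  104.2] [238.7 117.7] [193.1 109.7] [ 490. -216.  275.]
-45 [222.2 107.5] [240. 113.] [194.2 110.3] [ 508. -215.  274.]
-60 [218.5 111.8] [240.3 108.7] [195.6 110.3] [ 524. -214.  268.]
obs 236.3,102.5  233.8,128.8 handle front ~ 193.75 107.5
[ 0.05474774 -0.07159458  0.03526303] [ 0.68350389  1.36451272 -4.72084573]
```

```bash
echo '{"rows":[[0, 22, 45, 0, 0], [0, 22, 45, 0, 0], [0, 22, 45, 0, 0], [0, 20, 45, 0, 0], [0, 0, 0, 30, 0.152], [0, 0, 0, 40, 0.152], [0, 0, 0, 40, 0], [0, 0, 0, 0, 0], [0, 0, 0, 0, 0]]}' | python3 nudge.py 12; for f in 8 6 5; do python3 -c "
from h import *
print(readout.observe()['ft_torque'])"; [ $f = 8 ] && echo '{"rows":[[0, 0, 0, 0, 0], [0, 0, 0, 0, 0], [0, 0, 0, 0, 0], [0, 0, 0, 0, 0]]}' | python3 nudge.py 8; [ $f = 6 ] && echo '{"rows":[[0, 0, 0, 0, 0], [0, 0, 0, 0, 0], [0, 0, 0, 0, 0], [0, 0, 0, 0, 0]]}' | python3 nudge.py 6;  done
python3 - <<'E'
from h import *
print(readout.observe()['ft_torque'])
s=cam("scene");c=cam("top")
o=readout.observe();g=o["position"]+[0,0,8]
for lean in(0,15,30,45,60):
    t=trowel(g,75.5,lean,[-5,-36,58])
    print(lean,[list(proj(k,t(p))) for k in(s,c) for p in([125,0,115],[125,0,0])])
cv2.imwrite("pics/loose.png",np.hstack([cv2.resize(c["image"][160:260,240:340,::-1],(400,400),interpolation=2),cv2.resize(s["image"][95:195,195:295,::-1],(400,400),interpolation=2)]))
E
```

```text
time_s: 6.68
position: [405.1, -170.7, 91.6]
ee_rot: [0.126, 0.992, -0.0, 0.0]
contact_force: [-0.1, 0.3, -4.7]
gripper_width: 9.8
finger_force: 13.3
[-0.01907694 -0.06543716 -0.00281023]
time_s: 7.18
position: [404.6, -170.4, 90.8]
ee_rot: [0.126, 0.992, -0.0, 0.0]
contact_force: [-0.5, -0.3, -4.1]
gripper_width: 10.2
finger_force: 9.4
[ 0.03192463 -0.09167951  0.00763928]
time_s: 7.68
position: [404.5, -170.4, 90.6]
ee_rot: [0.126, 0.992, 0.0, -0.0]
contact_force: [-0.4, -0.1, -4.9]
gripper_width: 10.0
finger_force: 7.3
[ 0.02483995 -0.02133282 -0.01346558]
[ 0.02483995 -0.02133282 -0.01346558]
0 [[np.float64(286.2), np.float64(145.8)], [np.float64(283.8), np.float64(168.7)], [np.float64(265.0), np.float64(248.3)], [np.float64(264.3), np.float64(247.8)]]
15 [[np.float64(289.4), np.float64(146.5)], [np.float64(279.7), np.float64(172.0)], [np.float64(263.6), np.float64(253.0)], [np.float64(265.7), np.float64(242.6)]]
30 [[np.float64(291.6), np.float64(148.3)], [np.float64(275.3), np.float64(174.6)], [np.float64(262.5), np.float64(256.4)], [np.float64(267.3), np.float64(237.0)]]
45 [[np.float64(292.7), np.float64(151.0)], [np.float64(271.0), np.float64(176.4)], [np.float64(261.9), np.float64(258.3)], [np.float64(268.9), np.float64(231.4)]]
60 [[np.float64(292.7), np.float64(154.3)], [np.float64(266.9), np.float64(177.2)], [np.float64(261.7), np.float64(258.7)], [np.float64(270.4), np.float64(226.0)]]
```

View pics/loose.png

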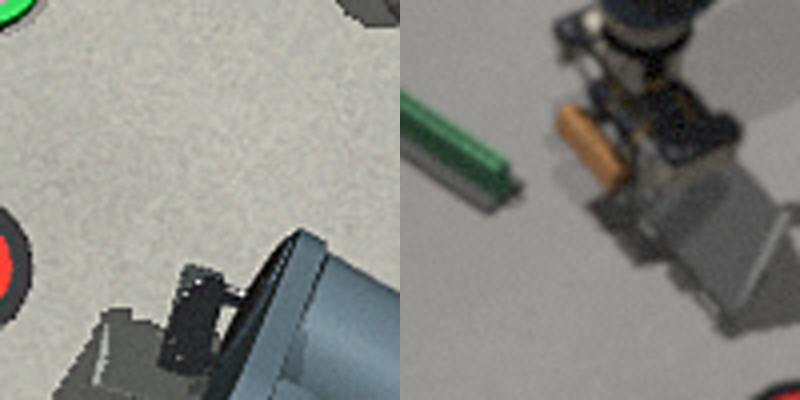

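The top tile shows the nose edge from (97,385) to (107,315), and the scene tile from (785,205) to (735,305). Both give a lean of about 25°, in the right direction. I'll loosen the grip a little more.

```bash
echo '{"rows":[[0, 0, 0, 0, 0], [0, 0, 0, 0, 0], [0, 0, 0, 0, 0], [0, 0, 0, 0, 0]]}' | python3 nudge.py 4.5;  python3 - <<'E'
from h import *
c=cam("top")
o=readout.observe();g=o["position"]+[0,0,8];print(o['ft_torque'])
for lean in(20,30,40,50,60):
    t=trowel(g,75.5,lean,[-5,-36,58])
    print(lean,[list(proj(c,t(p)).astype(int)) for p in([125,0,115],[125,0,0])])
im=c["image"][225:270:2,255:285:2].mean(2).astype(int)
print("cols",list(range(255,285,2)))
for i,r in enumerate(im): print(225+2*i,*r)
E
```

```text
time_s: 8.28
position: [404.5, -170.4, 90.6]
ee_rot: [0.126, 0.992, -0.0, 0.0]
contact_force: [0.1, 0.5, -4.5]
gripper_width: 9.7
finger_force: 6.1
[ 0.03846282 -0.02137059  0.04625869]
20 [[np.int64(263), np.int64(254)], [np.int64(266), np.int64(240)]]
30 [[np.int64(262), np.int64(256)], [np.int64(267), np.int64(237)]]
40 [[np.int64(262), np.int64(257)], [np.int64(268), np.int64(233)]]
50 [[np.int64(261), np.int64(258)], [np.int64(269), np.int64(229)]]
60 [[np.int64(261), np.int64(258)], [np.int64(270), np.int64(226)]]
cols [255, 257, 259, 261, 263, 265, 267, 269, 271, 273, 275, 277, 279, 281, 283]
225 168 180 182 172 176 179 179 172 170 180 182 177 181 167 180
227 181 175 183 172 176 175 175 171 168 179 176 177 178 177 183
229 172 174 172 173 179 178 179 176 175 176 183 175 174 179 174
231 175 177 182 177 181 178 173 180 170 179 180 182 181 179 186
233 174 176 178 179 179 180 174 174 181 178 178 176 173 177 191
235 176 176 179 180 187 179 170 182 177 184 182 177 179 180 63
237 176 171 169 176 183 175 90 70 66 185 179 180 179 179 56
239 174 177 175 170 186 93 90 96 92 110 162 182 181 188 32
241 179 177 171 183 185 71 101 89 93 93 89 88 88 98 37
243 185 184 175 182 95 77 104 90 91 92 98 89 83 39 46
245 173 172 179 89 79 126 93 84 87 89 85 89 98 41 74
247 177 178 184 97 82 180 96 93 100 96 94 93 99 43 36
249 179 187 99 87 78 179 80 92 92 93 93 91 74 44 32
251 175 179 75 82 78 181 92 96 94 92 94 93 63 40 36
253 191 95 91 88 108 188 92 95 94 97 93 94 94 98 88
255 100 86 90 88 165 81 93 93 90 92 92 95 93 96 97
257 97 89 83 85 77 104 95 96 95 95 93 90 97 92 93
259 79 89 92 82 86 79 84 82 92 90 102 100 98 92 89
261 89 92 90 79 85 87 92 88 82 58 55 45 74 99 101
263 81 88 88 84 85 90 80 86 87 64 64 65 54 46 51
265 84 91 82 86 88 87 84 89 87 84 86 85 91 70 49
267 89 92 87 90 89 90 86 88 88 90 88 89 85 87 83
269 88 81 75 131 74 81 91 87 85 87 84 86 85 86 82
```

```bash
echo '{"rows":[[0, 0, 0, 14, 0], [0, 0, 0, 10, 0], [0, 0, 0, 4, 0], [0, 0, 0, 0, 0]]}' | python3 nudge.py ; echo '{"rows":[[36, 0, 0, 0, 0], [36, 3, 0, 0, 0], [36, 10, 0, -10, 0], [36, 10, 0, -20, 0], [36, 0, 0, -50, 0], [36, 0, 0, -60, 0], [36, 0, 0, -60, 0], [60, 0, 0, 0, 0], [60, 0, -60, 0, 0], [60, 0, -60, 0, 0], [60, 0, -60, 0, 0]]}' | python3 nudge.py
python3 - <<'E'
from h import *
c=cam("top")
cv2.imwrite("pics/down.png",cv2.resize(c["image"][150:290,200:370,::-1],(680,560),interpolation=2))
E
```

```text
time_s: 8.82
position: [404.3, -170.2, 62.1]
ee_rot: [0.126, 0.992, 0.0, -0.0]
contact_force: [-0.4, -0.6, -4.5]
gripper_width: 9.8
finger_force: 5.1
time_s: 10.2
position: [335.9, -340.0, 262.3]
ee_rot: [0.126, 0.992, 0.0, -0.0]
contact_force: [0.9, 0.0, -0.1]
gripper_width: 59.6
finger_force: 0.0
```

View pics/down.png

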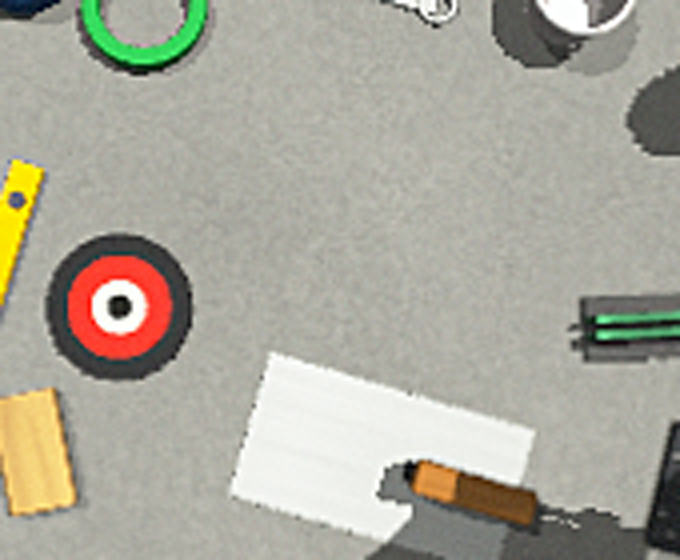

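The trowel lies flat with its handle up. In the crop the nose corners are (270,353) and (231,493), the rear-right corner is (535,430), the handle top runs from (415,478) to (537,507), and the wheel is at (120,306).

Run:
```python
from h import *
c=cam("top"); A=lambda u,v,z:at(c,200+u/4,150+v/4,z)
n1,n2,r=A(270,353,2),A(231,493,2),A(535,430,2); print("nose",n1,n2,"rear",r, np.linalg.norm(n1-n2),np.linalg.norm(n1-r))
h1,h2=A(415,478,77),A(537,507,77);print("handle",h1,h2,np.linalg.norm(h1-h2))
d=(n1-r);print("heading",np.degrees(np.arctan2(d[1],d[0])),"handle head",np.degrees(np.arctan2(*(h1-h2)[1::-1])))
print("wheel",A(120,306,6)); w=c["image"]
for z in (0,):
  for u,v in((48,306),(193,306),(120,234),(120,380)):print(A(u,v,3))
```

```text
nose [431.7 -45.4   2. ] [323.2 -17.4   2. ] rear [ 375.6 -253.2    2. ] 112.05467415507485 215.23951774709028
handle [ 342.1 -150.7   77. ] [ 322.3 -240.2   77. ] 91.66400602199317
heading 74.89196683461343 handle head 77.52543038091929
wheel [465.5  72.3   6. ]
[464.3 128.9   3. ]
[466.9  15.5   3. ]
[522.1  74.2   3. ]
[408.2  70.8   3. ]
```

```bash
echo '{"rows":[[60, 12, 57, 0, 0], [60, 12, 57, 0, 0], [60, 13, 58, 0, 0], [60, 0, 0, 20, 0.175], [60, 0, 0, 20, 0.175], [60, 0, 0, 20, 0.175], [60, 0, 0, 20, 0.175], [60, 0, 0, 20, 0.175], [60, 0, 0, 10, 0.175], [60, 0, 0, 0, 0.175], [60, 0, 0, 0, 0.175], [60, 0, 0, 0, 0.171]]}' | python3 nudge.py ; echo '{"rows":[[60, 0, 0, 0, 0], [60, 0, 0, 0, 0]]}' | python3 nudge.py
```

```text
time_s: 11.8
position: [343.5, -162.2, 152.3]
ee_rot: [0.792, 0.61, -0.0, -0.001]
contact_force: [-0.2, -0.2, -0.6]
gripper_width: 60.1
finger_force: 0.0
time_s: 12.05
position: [344.0, -162.7, 152.5]
ee_rot: [0.789, 0.614, -0.0, -0.0]
contact_force: [0.1, 0.2, 0.3]
gripper_width: 59.7
finger_force: 0.0
```

```bash
echo '{"rows":[[60, 0, 0, 45, 0], [60, 0, 0, 40, 0], [60, 0, 0, 9, 0], [60, 0, 0, 0, 0], [0, 0, 0, 0, 0], [0, 0, 0, 0, 0], [0, 0, 0, 0, 0], [0, 0, 0, 0, 0], [0, 0, 0, 0, 0]]}' | python3 nudge.py 8
```

```text
time_s: 13.18
position: [344.0, -162.9, 58.8]
ee_rot: [0.791, 0.612, -0.0, -0.0]
contact_force: [-4.1, 0.6, 6.8]
gripper_width: 26.2
finger_force: 8.0
```

```bash
echo '{"rows":[[0, 3, 0, -6, 0], [0, 3, 0, -6, 0], [0, 4, 0, -6, 0], [0, 4, 0, -6, 0], [0, 0, 0, 0, 0], [0, 0, 0, 0, 0]]}' | python3 nudge.py 5.5; echo '{"rows":[[0, 0, 0, 0, 0], [0, 0, 0, 0, 0], [0, 0, 0, 0, 0]]}' | python3 nudge.py 60;echo '{"rows":[[0, 0, 0, 2, 0], [0, 0, 0, 0, 0]]}' | python3 nudge.py ; python3 -c "
from h import *
s=cam('scene');g=readout.observe();print(g['contact_force'],g['ft_torque'])
for p in (0,5,10,15):
    t=trowel(g['position']+[0,0,8],75.8,90,[-12,-65,57.5],p)
    print(p,[list(proj(s,t(q))) for q in([125,0,0],[125,0,115],[-90,0,0],[-90,0,115])],t([125,0,57]).round())
cv2.imwrite('pics/s2.png',cv2.resize(s['image'][105:205,205:315,::-1],(770,700)))
"
```

```text
time_s: 13.92
position: [347.9, -149.5, 82.6]
ee_rot: [0.791, 0.612, -0.0, 0.0]
contact_force: [-0.8, -0.2, -4.3]
gripper_width: 25.8
finger_force: 5.5
time_s: 14.3
position: [347.9, -149.6, 82.6]
ee_rot: [0.791, 0.612, -0.0, -0.0]
contact_force: [0.2, 0.8, -4.8]
gripper_width: 25.3
finger_force: 60.0
time_s: 14.55
position: [347.8, -149.5, 80.5]
ee_rot: [0.791, 0.612, -0.0, -0.0]
contact_force: [-0.9, 0.1, -4.4]
gripper_width: 26.0
finger_force: 60.0
[-0.29509553 -0.01499834 -4.80397543] [-0.07472915  0.06035438 -0.04016368]
0 [[np.float64(277.7), np.float64(178.4)], [np.float64(305.2), np.float64(164.8)], [np.float64(244.4), np.float64(138.6)], [np.float64(271.0), np.float64(126.7)]] [382. -17.  24.]
5 [[np.float64(276.5), np.float64(179.3)], [np.float64(303.8), np.float64(165.8)], [np.float64(243.6), np.float64(136.3)], [np.float64(270.3), np.float64(124.4)]] [380. -23.  12.]
10 [[np.float64(275.1), np.float64(179.9)], [np.float64(302.3), np.float64(166.5)], [np.float64(243.0), np.float64(134.0)], [np.float64(269.7), np.float64(122.2)]] [379. -30.   1.]
15 [[np.float64(273.7), np.float64(180.2)], [np.float64(300.7), np.float64(166.9)], [np.float64(242.4), np.float64(131.8)], [np.float64(269.2), np.float64(120.0)]] [377. -38. -10.]
```

```bash
echo '{"rows":[[0, -3, 0, 10, 0], [0, -3, 0, 8, 0], [0, 0, 0, 4, 0], [45, 0, 0, 0, 0], [45, 0, 0, 0, 0], [45, -10, 0, 0, 0], [45, -10, 0, 0, 0], [45, 0, 0, 0, 0], [0, 0, 0, 0, 0], [0, 0, 0, 0, 0], [0, 0, 0, 0, 0], [0, 0, 0, 0, 0]]}' | python3 nudge.py 8;  echo '{"rows":[[0, 3, 0, -6, 0], [0, 3, 0, -6, 0], [0, 4, 0, -6, 0], [0, 4, 0, -6, 0], [0, 0, 0, -5, 0], [0, 0, 0, 0, 0]]}' | python3 nudge.py 7; echo '{"rows":[[0, 0, 0, 0, 0], [0, 0, 0, 0, 0], [0, 0, 0, 0, 0]]}' | python3 nudge.py 60;echo '{"rows":[[0, 0, 0, 2, 0], [0, 0, 0, 0, 0]]}' | python3 nudge.py; python3 -c "
from h import *
g=readout.observe();print(g['contact_force'],g['ft_torque'])"
```

```text
time_s: 16.1
position: [341.4, -174.5, 58.6]
ee_rot: [0.791, 0.612, -0.0, -0.0]
contact_force: [-0.1, 1.7, 1.8]
gripper_width: 25.7
finger_force: 8.0
time_s: 16.85
position: [345.1, -161.3, 88.0]
ee_rot: [0.791, 0.612, 0.0, 0.0]
contact_force: [0.0, -1.0, -3.0]
gripper_width: 25.8
finger_force: 7.0
time_s: 17.23
position: [345.0, -161.3, 87.6]
ee_rot: [0.791, 0.612, 0.0, 0.0]
contact_force: [-0.3, -1.0, 0.0]
gripper_width: 25.7
finger_force: 60.0
time_s: 17.48
position: [345.1, -161.3, 85.6]
ee_rot: [0.791, 0.612, 0.0, 0.0]
contact_force: [0.5, -2.4, 1.7]
gripper_width: 25.9
finger_force: 60.0
[ 0.48476885 -2.3561972   1.66193249] [-2.92389580e-02 -5.62196561e-02 -9.98868827e-05]
```

```bash
echo '{"rows":[[0, 0, 0, -6, 0], [0, 0, 20, 0, 0], [0, 0, 20, 0, 0], [0, 0, 18, 0, 0], [0, 0, 0, 4, 0], [0, 0, 0, 0, 0]]}' | python3 nudge.py 60;echo '{"rows":[[0, 0, 0, 1, 0], [0, 0, 0, 1, 0], [0, 0, 0, 0, 0], [0, 10, 0, 0, 0], [0, 10, 0, 0, 0], [0, 10, 0, 0, 0], [0, 0, 0, 0, 0]]}' | python3 nudge.py
python3 - <<'E'
from h import *
s=cam("scene");c=cam("top");g=readout.observe();print(g["position"],g["contact_force"])
t=trowel(g['position']+[0,0,8],75.6,90,[-32,-65,57.5],10.7)
print("nose",t([125,0,57.5]),[list(proj(k,t(q))) for k in(c,s) for q in([125,0,0],[125,0,115])])
cv2.imwrite("pics/pre.png",np.hstack([cv2.resize(c["image"][180:270,200:290,::-1],(400,400),interpolation=2),cv2.resize(s["image"][130:230,215:315,::-1],(400,400),interpolation=2)]))
E
```

```text
time_s: 18.23
position: [400.0, -175.1, 87.1]
ee_rot: [0.791, 0.612, -0.0, -0.001]
contact_force: [-0.4, -0.3, -4.2]
gripper_width: 25.5
finger_force: 60.0
time_s: 19.1
position: [408.8, -145.6, 85.6]
ee_rot: [0.79, 0.613, 0.0, -0.0]
contact_force: [0.8, 1.5, -0.4]
gripper_width: 25.4
finger_force: 60.0
[ 408.53442369 -146.17560462   85.49928117] [ 1.02816932  1.51877379 -1.54412127]
nose [443.89859295  -8.44125909   0.47979078] [[np.float64(260.7), np.float64(216.4)], [np.float64(250.7), np.float64(251.9)], [np.float64(266.7), np.float64(194.4)], [np.float64(294.7), np.float64(180.4)]]
```

View pics/pre.png

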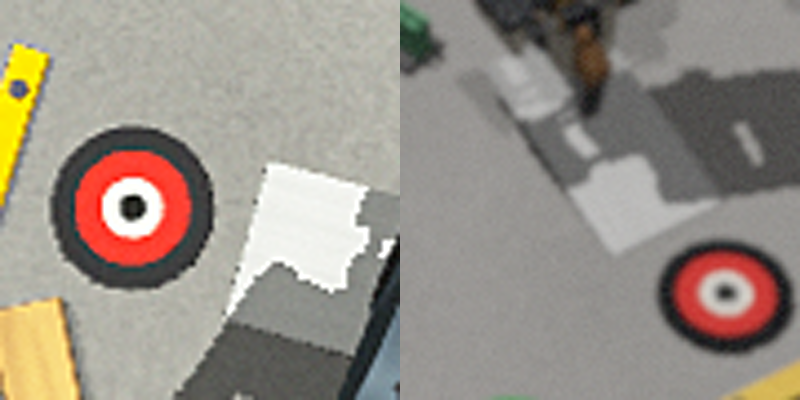

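The top tile shows the nose corners at (267,163) and (228,318), which matches my prediction within a pixel. The wheel is centred straight ahead at (132,208), with a gap of about 26 mm. I'll slide the blade under it.

```bash
echo '{"rows":[[0, 6, 0, 0.5, 0], [0, 6, 0, 0, 0], [0, 6, 0, 0, 0], [0, 6, 0, 0, 0], [0, 6, 0, 0, 0], [0, 6, 0, 0, 0], [0, 6, 0, 0, 0], [0, 6, 0, 0, 0]]}' | python3 nudge.py; echo '{"rows":[[0, 6, 0, 0, 0], [0, 6, 0, 0, 0], [0, 5, 0, 0, 0], [0, 5, 0, 0, 0]]}' | python3 nudge.py;  python3 - <<'E'
from h import *
c=cam("top");im=c["image"].astype(int)
red=(im[:,:,0]>150)&(im[:,:,1]<90)&(im[:,:,2]<90); v,u=np.nonzero(red[190:250,195:260]); print(len(u),u.mean()+195,v.mean()+190, at(c,u.mean()+195,v.mean()+190,6))
g=readout.observe();t=trowel(g['position']+[0,0,8],75.6,90,[-32,-65,57.5],10.7);print(t([125,0,57.5]))
E
```

```text
time_s: 20.2
position: [420.7, -99.8, 85.2]
ee_rot: [0.791, 0.612, 0.0, 0.0]
contact_force: [-0.9, -4.5, 4.0]
gripper_width: 25.7
finger_force: 60.0
time_s: 20.7
position: [426.2, -78.5, 85.1]
ee_rot: [0.791, 0.612, -0.0, -0.0]
contact_force: [-0.8, -4.0, 3.6]
gripper_width: 25.5
finger_force: 60.0
365 219.78082191780823 223.5013698630137 [474.1 104.5   6. ]
[4.61560187e+02 5.96095872e+01 6.78323504e-02]
```

```bash
cat > w.py <<'E'
from h import *
import sys
p=float(sys.argv[1]) if len(sys.argv)>1 else 10.7; z=float(sys.argv[2]) if len(sys.argv)>2 else 6
c=cam("top");im=c["image"].astype(int)
red=((im[:,:,0]>150)&(im[:,:,1]<90)&(im[:,:,2]<90)).astype(np.uint8)
n,l,st,ce=cv2.connectedComponentsWithStats(red)
for i in range(1,n):
    if st[i,4]>120 and 60<ce[i,0]<330 and 100<ce[i,1]: print("red",st[i],ce[i].round(1),at(c,*ce[i],z))
g=readout.observe();t=trowel(g['position']+[0,0,8],np.degrees(np.arctan2(*R.from_quat(g['ee_rot']).as_matrix()[1::-1,0])),90,[-32,-65,57.5],p);print("nose",t([125,0,57.5]).round(1),"F",g["contact_force"].round(1),"T",g["ft_torque"].round(2))
E
echo '{"rows":[[0, 5, 0, 0, 0], [0, 5, 0, 0, 0], [0, 5, 0, 0, 0], [0, 5, 0, 0, 0], [0, 5, 0, 0, 0], [0, 0, 0, 0, 0]]}' | python3 nudge.py; python3 w.py
```

```text
time_s: 21.5
position: [432.4, -54.0, 85.0]
ee_rot: [0.791, 0.612, 0.0, -0.0]
contact_force: [0.6, 1.3, -1.1]
gripper_width: 26.0
finger_force: 60.0
red [163 151  28  22 208] [176.9 161.4] [669.  249.3   6. ]
red [207 211  26  26 373] [219.6 223.7] [473.4 105.    6. ]
nose [ 4.679e+02  8.350e+01 -1.000e-01] F [ 2.1  1.6 -1.5] T [ 0.81 -0.32 -0.07]
```

```bash
echo '{"rows":[[0, 5, 0, 0, 0], [0, 5, 0, 0, 0], [0, 5, 0, 0, 0], [0, 5, 0, 0, 0], [0, 5, 0, 0, 0], [0, 0, 0, 0, 0]]}' | python3 nudge.py; python3 w.py; echo '{"rows":[[0, 5, 0, 0, 0], [0, 5, 0, 0, 0], [0, 5, 0, 0, 0], [0, 5, 0, 0, 0], [0, 5, 0, 0, 0], [0, 0, 0, 0, 0]]}' | python3 nudge.py; python3 w.py
```

```text
time_s: 22.3
position: [438.6, -29.8, 85.0]
ee_rot: [0.791, 0.612, 0.0, -0.0]
contact_force: [0.4, 1.6, -1.9]
gripper_width: 25.5
finger_force: 60.0
red [163 151  28  22 209] [176.8 161.3] [669.2 249.5   6. ]
red [207 211  26  26 360] [219.4 223.5] [474.1 105.5   6. ]
nose [474.2 107.7  -0. ] F [ 0.7  2.5 -1.5] T [ 0.77 -0.29 -0.04]
time_s: 23.1
position: [444.9, -5.6, 85.0]
ee_rot: [0.791, 0.612, 0.0, -0.0]
contact_force: [1.2, 1.5, -1.2]
gripper_width: 25.5
finger_force: 60.0
red [163 151  28  22 209] [176.8 161.3] [669.3 249.6   6. ]
red [207 212  19  25 202] [214.5 222.2] [477.7 121.2   6. ]
nose [480.5 131.9  -0. ] F [ 0.5  2.1 -2.6] T [ 0.73 -0.25 -0.05]
```

```bash
echo '{"rows":[[0, 4, 0, 0, 0], [0, 0, 0, 0, 0]]}' | python3 nudge.py 60; echo '{"rows":[[0, 0, 0, 0, 0], [0, 0, 0, 3, 0], [0, 0, 0, 3, 0], [0, 0, 0, 3, 0], [0, 0, 0, 3, 0], [0, 0, 0, 1, 0], [0, 0, 0, 0, 0]]}' | python3 nudge.py 12; python3 w.py 5;  echo '{"rows":[[0, 0, 0, 0, 0], [0, 0, 0, 0, 0], [0, 0, 0, 0, 0]]}' | python3 nudge.py 60; python3 w.py 5
```

```text
time_s: 23.4
position: [445.9, -2.2, 85.1]
ee_rot: [0.791, 0.612, 0.0, -0.0]
contact_force: [-0.3, -0.3, 0.3]
gripper_width: 25.4
finger_force: 60.0
time_s: 24.28
position: [445.8, -2.3, 72.0]
ee_rot: [0.791, 0.612, -0.0, -0.0]
contact_force: [-1.8, -0.4, -3.3]
gripper_width: 26.0
finger_force: 12.0
red [163 151  28  22 209] [176.9 161.4] [669.  249.3   6. ]
red [207 212  18  25 199] [213.9 222.3] [477.4 123.1   6. ]
nose [483.5 143.6   1.6] F [-1.  -1.7 -2.5] T [-0.31  0.19  0.  ]
time_s: 24.7
position: [445.9, -2.3, 72.1]
ee_rot: [0.791, 0.612, 0.0, -0.0]
contact_force: [1.0, -0.2, -3.0]
gripper_width: 25.3
finger_force: 60.0
red [163 151  28  22 208] [176.9 161.4] [669.  249.3   6. ]
red [207 212  18  25 198] [213.9 222.3] [477.5 123.2   6. ]
nose [483.6 143.6   1.7] F [ 0.   0.7 -3.6] T [-0.14  0.13  0.03]
```

```bash
echo '{"rows":[[0, -0.5, 0, -3, 0], [0, -0.5, 0, -4, 0], [0, 0, 0, -5, 0], [0, 0, 0, -6, 0], [0, 0, 0, -6, 0], [0, 0, 0, 0, 0]]}' | python3 nudge.py; python3 w.py 5 30; echo '{"rows":[[0, 0, 0, -8, 0], [0, 0, 0, -10, 0], [0, 0, 0, -12, 0], [0, 0, 0, -12, 0], [0, 0, 0, -10, 0], [0, 0, 0, -8, 0], [0, 0, 0, -4, 0], [0, 0, 0, 0, 0], [0, 0, 0, 0, 0], [0, 0, 0, 0, 0]]}' | python3 nudge.py; python3 w.py 5 90
```

```text
time_s: 25.5
position: [445.9, -3.4, 96.6]
ee_rot: [0.791, 0.612, 0.0, 0.0]
contact_force: [0.1, -0.1, -6.0]
gripper_width: 26.0
finger_force: 60.0
red [163 151  28  22 209] [176.9 161.4] [663.9 243.8  30. ]
red [206 211  18  26 201] [213.3 221.8] [477.6 122.2  30. ]
nose [483.4 142.6  25.9] F [ 0.1 -0.  -6.1] T [-0.32  0.14  0.07]
time_s: 26.8
position: [445.5, -3.3, 159.9]
ee_rot: [0.791, 0.612, -0.0, -0.0]
contact_force: [0.5, -0.2, -5.9]
gripper_width: 25.7
finger_force: 60.0
red [163 151  28  22 210] [176.8 161.3] [651.3 230.7  90. ]
red [203 209  18  28 218] [210.3 220.9] [476.7 123.8  90. ]
nose [483.2 142.6  89.5] F [-0.5 -0.  -6.6] T [-0.29  0.17  0.03]
```

The scales read 6.2 N, so the wheel is riding on the blade at about 90 mm. I'll carry it to the tray.

```bash
echo '{"rows":[[0, 0, 0, 0, -0.02], [0, 0, 0, 0, -0.04], [0, 0, 0, 0, -0.05], [0, 0, 0, 0, -0.05], [0, 0, 0, 0, -0.05], [0, 0, 0, 0, -0.05], [0, 0, 0, 0, -0.03], [0, 0, 0, 0, -0.014], [0, 0, 0, 0, 0]]}' | python3 nudge.py; echo '{"rows":[[0, 6, 3, 0, 0], [0, 12, 6, 0, 0], [0, 18, 9, 0, 0], [0, 22, 11, 0, 0], [0, 24, 12, 0, 0], [0, 24, 12, 0, 0], [0, 24, 12, 0, 0], [0, 22, 11, 0, 0], [0, 18, 9, 0, 0], [0, 14, 7, 0, 0], [0, 9, 4, 0, 0], [0, 5, 2, 0, 0]]}' | python3 nudge.py; echo '{"rows":[[0, 0, 0, 0, 0], [0, 0, 0, 0, 0]]}' | python3 nudge.py;python3 w.py 5 90
python3 - <<'E'
from h import *
s=cam("scene")
cv2.imwrite("pics/over.png",cv2.resize(s["image"][160:320,220:420,::-1],(800,640)[:1]+(600,),interpolation=2))
E
```

```text
time_s: 27.98
position: [445.7, -3.3, 160.2]
ee_rot: [0.689, 0.725, 0.0, 0.0]
contact_force: [-1.1, -0.3, -5.6]
gripper_width: 25.8
finger_force: 60.0
time_s: 29.48
position: [533.4, 199.7, 160.0]
ee_rot: [0.689, 0.725, -0.0, -0.0]
contact_force: [-0.4, 0.3, -5.1]
gripper_width: 25.7
finger_force: 60.0
time_s: 29.72
position: [533.3, 199.0, 160.1]
ee_rot: [0.689, 0.725, -0.0, -0.0]
contact_force: [-0.6, -0.6, -6.0]
gripper_width: 25.5
finger_force: 60.0
nose [525.7 349.5  89.8] F [-0.5 -0.8 -6.8] T [-0.33  0.06  0.01]
```

```bash
cat > ws.py <<'E'
from h import *
import sys
for n in("scene","top"):
    c=cam(n);im=c["image"].astype(int)
    red=((im[:,:,0]>90)&(im[:,:,1]<.5*im[:,:,0])&(im[:,:,2]<.5*im[:,:,0])).astype(np.uint8)
    k,l,st,ce=cv2.connectedComponentsWithStats(red)
    for i in range(1,k):
        if st[i,4]>40 and 90<ce[i,0]<430 and ce[i,1]>100: print(n,st[i],ce[i].round(1),[list(at(c,*ce[i],z)[:2]) for z in map(float,sys.argv[1:])])
E
python3 ws.py 10 95
```

```text
scene [333 231  28  25 370] [346.5 243.5] [[np.float64(471.8), np.float64(288.6)], [np.float64(522.7), np.float64(309.2)]]
scene [290 259  15  32 217] [296.4 274.1] [[np.float64(660.5), np.float64(245.5)], [np.float64(699.1), np.float64(268.9)]]
top [374 159  21  21 168] [381.3 170.9] [[np.float64(652.4), np.float64(-406.6)], [np.float64(635.5), np.float64(-378.8)]]
```

```bash
echo '{"rows":[[0, 0, 0, 5, 0], [0, 0, 0, 9, 0], [0, 0, 0, 12, 0], [0, 0, 0, 13, 0], [0, 0, 0, 13, 0], [0, 0, 0, 11, 0], [0, 0, 0, 8, 0], [0, 0, 0, 5, 0], [0, 0, 0, 3, 0], [0, 0, 0, 0, 0], [0, 0, 0, 0, 0]]}' | python3 nudge.py;python3 ws.py 17; echo '{"rows":[[0, 0, 0, 0, 0], [0, 0, 0, 0, 0], [0, 0, 0, 0, 0]]}' | python3 nudge.py 22;python3 w.py 5; python3 ws.py 17
```

```text
time_s: 31.3
position: [533.6, 199.5, 81.4]
ee_rot: [0.689, 0.725, 0.0, 0.0]
contact_force: [0.7, 0.4, -5.5]
gripper_width: 25.7
finger_force: 60.0
scene [329 245  27  25 333] [341.9 257.1] [[np.float64(524.1), np.float64(309.3)]]
scene [290 259  14  32 218] [296.4 274.1] [[np.float64(663.8), np.float64(247.5)]]
top [163 151  20  12 116] [170.9 156.9] [[np.float64(681.0), np.float64(266.7)]]
top [374 159  21  21 174] [381.1 170.8] [[np.float64(651.4), np.float64(-403.8)]]
time_s: 31.78
position: [533.5, 199.4, 81.3]
ee_rot: [0.689, 0.725, 0.0, 0.0]
contact_force: [1.0, -0.4, -4.1]
gripper_width: 26.0
finger_force: 22.0
nose [525.8 349.9  10.8] F [ 1.  -1.4 -4.3] T [-0.21  0.03 -0.04]
scene [328 245  27  25 338] [341.2 257.4] [[np.float64(526.1), np.float64(308.4)]]
scene [290 259  14  32 215] [296.4 274.1] [[np.float64(663.7), np.float64(247.5)]]
top [163 151  20  12 116] [170.9 156.9] [[np.float64(680.9), np.float64(266.7)]]
top [374 159  21  21 171] [381.1 170.9] [[np.float64(651.2), np.float64(-403.7)]]
```

```bash
echo '{"rows":[[0, 0, 0, 0, 0], [0, 2.5, 0, -3.7, 0], [0, 2.5, 0, -3.7, 0], [0, 2.5, 0, -3.7, 0], [0, 2.5, 0, -3.7, 0], [0, 2.5, 0, -3.7, 0], [0, 2.5, 0, -3.7, 0]]}' | python3 nudge.py 12;python3 w.py 16; python3 ws.py 15; echo '{"rows":[[0, 3, 0, -3, 0], [0, 3, 0, -3, 0], [0, 3, 0, -3, 0], [0, 3, 0, -3, 0], [0, 0, 0, 0, 0]]}' | python3 nudge.py;python3 w.py 22; python3 ws.py 12
```

```text
time_s: 32.8
position: [532.6, 214.6, 103.5]
ee_rot: [0.689, 0.725, -0.0, -0.0]
contact_force: [-0.1, -0.2, -5.1]
gripper_width: 25.7
finger_force: 12.0
nose [526.  347.7   6.3] F [ 0.8  0.5 -5.3] T [-0.11  0.02  0.01]
scene [331 244  25  26 340] [342.9 256.9] [[np.float64(520.4), np.float64(310.7)]]
scene [290 259  14  32 218] [296.4 274.1] [[np.float64(662.9), np.float64(247.0)]]
top [163 151  17  10  92] [169.7 155.9] [[np.float64(684.6), np.float64(271.2)]]
top [374 159  20  21 161] [381.1 170.5] [[np.float64(652.8), np.float64(-404.3)]]
time_s: 33.58
position: [532.1, 226.7, 115.6]
ee_rot: [0.689, 0.725, 0.0, 0.0]
contact_force: [0.1, -0.1, -6.1]
gripper_width: 25.5
finger_force: 12.0
red [163 151  28  22 155] [177.2 161. ] [670.5 248.4   6. ]
nose [525.8 347.6   4.3] F [ 0.8 -0.9 -4.7] T [-0.1   0.04 -0.05]
scene [332 244  25  26 336] [344. 257.] [[np.float64(516.5), np.float64(312.7)]]
scene [290 259  14  32 217] [296.4 274. ] [[np.float64(661.4), np.float64(245.9)]]
top [163 151  28  22 168] [177.2 161.2] [[np.float64(668.5), np.float64(247.0)]]
top [374 159  21  21 171] [381.1 171. ] [[np.float64(651.7), np.float64(-405.5)]]
```

Run:
```python
from h import *
s=cam("scene")
for p in([526,313,26],[526,335,50],[526,309,17],[526,322,20],[526,322,10]):print(p,proj(s,p))
g=readout.observe()
for p in(7,14,22):
    t=trowel(g['position']+[0,0,8],93,90,[-32,-65,57.5],p)
    print(p,[list(proj(s,t(q))) for q in([125,0,0],[125,0,115],[-90,0,0],[-90,0,115],[-92,-77,57])])
c=s;cv2.imwrite("pics/tip.png",cv2.resize(s["image"][170:290,270:420,::-1],(750,600),interpolation=2))
```

```text
[526, 313, 26] [342.9 256.8]
[526, 335, 50] [350.2 257.3]
[526, 309, 17] [341.4 257.5]
[526, 322, 20] [345.  259.6]
[526, 322, 10] [344.5 261.2]
7 [[np.float64(349.7), np.float64(280.2)], [np.float64(371.2), np.float64(253.9)], [np.float64(292.0), np.float64(233.9)], [np.float64(314.7), np.float64(210.3)], [np.float64(308.0), np.float64(209.0)]]
14 [[np.float64(345.4), np.float64(280.6)], [np.float64(366.8), np.float64(254.7)], [np.float64(290.5), np.float64(231.2)], [np.float64(313.3), np.float64(207.6)], [np.float64(309.0), np.float64(208.2)]]
22 [[np.float64(340.1), np.float64(280.3)], [np.float64(361.4), np.float64(254.7)], [np.float64(289.2), np.float64(228.2)], [np.float64(312.1), np.float64(204.6)], [np.float64(310.5), np.float64(207.5)]]
```

View pics/tip.png

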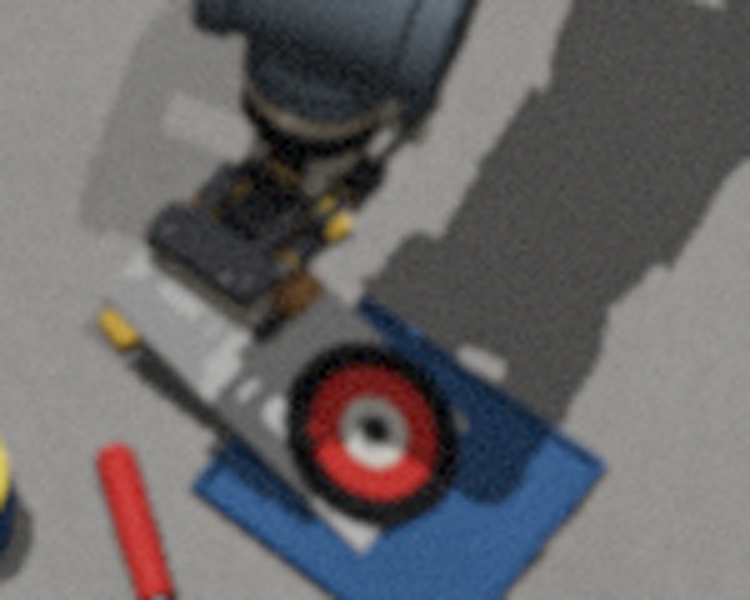

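The last picture shows the wheel still riding at a slope of about 20°, with its front rim low over the tray floor near (370,515) and the blade's nose corner at (362,553) inside the tray. I'll move forward a little so there is room behind the wheel, tip further, then withdraw the blade.

```bash
echo '{"rows":[[0, 5, 0, 0, 0], [0, 6, 0, 0, 0], [0, 6, 0, 0, 0], [0, 6, 0, 0, 0], [0, 6, 0, 0, 0], [0, 4, 0, 0, 0], [0, 0, 0, 0, 0]]}' | python3 nudge.py 14;python3 w.py 22; python3 ws.py 20; echo '{"rows":[[0, 2, 0, -2.5, 0], [0, 2, 0, -2.5, 0], [0, 2, 0, -2.5, 0], [0, 2, 0, -2.5, 0], [0, 0, 0, 0, 0]]}' | python3 nudge.py 11;python3 w.py 27; python3 ws.py 15
```

```text
time_s: 34.65
position: [530.3, 259.6, 115.3]
ee_rot: [0.689, 0.725, 0.0, -0.0]
contact_force: [-0.2, 0.1, -5.9]
gripper_width: 25.6
finger_force: 14.0
red [163 151  28  22 207] [176.8 161.4] [669.  249.4   6. ]
nose [524.1 380.5   4.2] F [ 0.5 -0.8 -5.6] T [-0.08  0.04 -0.01]
scene [341 250  25  27 340] [352.9 263.5] [[np.float64(520.0), np.float64(347.3)]]
scene [290 259  14  32 218] [296.3 273.9] [[np.float64(664.7), np.float64(247.7)]]
top [163 151  28  22 230] [176.7 161.5] [[np.float64(665.7), np.float64(246.8)]]
top [374 159  21  21 168] [381.3 170.7] [[np.float64(651.2), np.float64(-403.5)]]
time_s: 35.42
position: [530.0, 267.5, 125.6]
ee_rot: [0.689, 0.725, 0.0, 0.0]
contact_force: [-0.1, 0.9, -4.4]
gripper_width: 25.7
finger_force: 11.0
red [163 151  28  22 206] [176.9 161.4] [668.9 249.3   6. ]
nose [524.4 377.6   4.3] F [ 0.5  0.3 -5.2] T [-0.11  0.05  0.03]
scene [342 250  24  27 331] [353.6 263.5] [[np.float64(515.7), np.float64(347.7)]]
scene [290 259  15  32 219] [296.4 274.2] [[np.float64(663.0), np.float64(247.2)]]
top [163 151  28  22 231] [176.7 161.5] [[np.float64(666.7), np.float64(247.9)]]
top [374 159  21  21 169] [381.  170.6] [[np.float64(652.4), np.float64(-404.1)]]
```

```bash
cat > pz.py <<'E'
from h import *
s=cam("scene");g=readout.observe()
im=s["image"].astype(int)
red=((im[:,:,0]>90)&(im[:,:,1]<.5*im[:,:,0])&(im[:,:,2]<.5*im[:,:,0])).astype(np.uint8)
k,l,st,ce=cv2.connectedComponentsWithStats(red)
print([ (ce[i].round(1),st[i]) for i in range(1,k) if st[i,4]>40 and 310<ce[i,0]<430 and ce[i,1]>200])
for p in(14,18,22,26,30,35):
    t=trowel(g['position']+[0,0,8],93,90,[-32,-65,57.5],p)
    print(p,"nose z",t([125,0,57])[2].round(),"wheel",[proj(s,t([x,-7,57.5])) for x in(85,95)],"corner",proj(s,t([125,0,0])))
c=int(g["position"][0])
for v in range(276,296,1): print(v,*["%d,%d"%(im[v,u,0],im[v,u,2]) for u in range(340,366,2)])
E
python3 pz.py
```

```text
[(array([353.8, 263.5]), array([342, 250,  24,  27, 333], dtype=int32))]
14 nose z 32.0 wheel [array([359.1, 263.9]), array([361.7, 266.2])] corner [357.9 287.6]
18 nose z 23.0 wheel [array([356.9, 263.8]), array([359.4, 266.2])] corner [355.1 287.5]
22 nose z 14.0 wheel [array([354.6, 263.5]), array([357. , 265.9])] corner [352.3 287.1]
26 nose z 6.0 wheel [array([352.3, 263.1]), array([354.6, 265.5])] corner [349.3 286.6]
30 nose z -2.0 wheel [array([349.9, 262.5]), array([352., 265.])] corner [346.3 285.9]
35 nose z -10.0 wheel [array([346.9, 261.5]), array([348.8, 264.1])] corner [342.4 284.7]
276 45,55 73,72 50,48 19,23 25,23 46,34 84,34 111,33 120,43 99,36 78,32 33,30 26,20
277 29,55 65,67 60,57 46,43 22,27 24,25 32,27 54,27 58,30 53,32 35,31 31,24 25,22
278 20,58 61,71 83,86 85,83 36,34 29,33 26,31 21,19 19,23 38,38 13,15 28,29 22,38
279 15,63 30,56 79,83 126,123 84,84 31,34 22,16 22,22 31,32 24,32 30,30 24,29 32,67
280 26,73 18,60 64,76 150,149 142,139 93,90 37,41 33,33 26,29 22,23 27,39 40,80 36,98
281 30,92 29,72 38,64 141,138 163,161 141,138 90,90 57,60 33,50 29,48 34,79 4
[... 650 characters left out ...]
6 56,137 57,137 61,141 53,135 54,138
289 55,134 49,133 55,136 54,134 55,137 55,136 55,137 59,138 55,135 57,136 55,135 57,139 57,138
290 41,115 56,136 54,137 59,138 55,137 52,137 50,131 54,133 52,133 47,130 58,137 51,135 56,137
291 50,96 46,125 54,137 59,138 56,136 54,138 54,136 54,135 57,136 61,139 53,136 53,134 50,131
292 79,94 38,106 51,132 51,133 58,136 52,135 62,140 59,135 53,135 56,136 54,135 53,134 47,122
293 121,120 62,91 48,119 54,137 55,137 52,134 58,139 54,135 53,133 59,139 53,136 52,135 38,119
294 141,135 99,105 38,92 49,127 60,140 55,136 55,136 58,136 50,132 52,136 59,140 55,136 55,129
295 147,141 131,126 81,92 40,105 47,133 56,137 56,136 56,137 51,134 56,140 61,140 53,136 53,119
```

```bash
echo '{"rows":[[0, 0, 0, 2, 0], [0, 0, 0, 2, 0], [0, 0, 0, 0, 0], [0, 0, 0, 0, 0]]}' | python3 nudge.py 8; python3 pz.py | head -7; echo '{"rows":[[0, 0, 0, 0, 0], [0, 2, 0, -3, 0], [0, 2, 0, -3, 0], [0, 2, 0, -3, 0], [0, 0, 0, 0, 0], [0, 0, 0, 0, 0]]}' | python3 nudge.py 7; python3 pz.py | head -7; python3 w.py 25
```

```text
time_s: 36.12
position: [529.9, 267.3, 121.3]
ee_rot: [0.689, 0.725, -0.0, -0.0]
contact_force: [0.4, -0.4, -5.5]
gripper_width: 25.7
finger_force: 8.0
[(array([354. , 264.1]), array([342, 251,  25,  27, 341], dtype=int32))]
14 nose z 28.0 wheel [array([358.8, 264.6]), array([361.5, 266.9])] corner [357.6 288.2]
18 nose z 19.0 wheel [array([356.7, 264.4]), array([359.2, 266.8])] corner [354.9 288.1]
22 nose z 10.0 wheel [array([354.4, 264.2]), array([356.8, 266.6])] corner [352.  287.8]
26 nose z 2.0 wheel [array([352.1, 263.7]), array([354.3, 266.2])] corner [349.1 287.2]
30 nose z -6.0 wheel [array([349.7, 263.1]), array([351.8, 265.6])] corner [346.1 286.5]
35 nose z -14.0 wheel [array([346.6, 262.2]), array([348.6, 264.7])] corner [342.2 285.3]
time_s: 36.92
position: [529.6, 273.3, 130.3]
ee_rot: [0.689, 0.725, -0.0, -0.0]
contact_force: [-0.2, -0.5, -4.8]
gripper_width: 25.9
finger_force: 7.0
[(array([354.6, 263.8]), array([343, 250,  24,  28, 335], dtype=int32))]
14 nose z 37.0 wheel [array([361.1, 264.3]), array([363.8, 266.6])] corner [359.9 288.1]
18 nose z 28.0 wheel [array([358.9, 264.1]), array([361.5, 266.5])] corner [357.2 287.9]
22 nose z 19.0 wheel [array([356.6, 263.9]), array([359. , 266.3])] corner [354.3 287.6]
26 nose z 11.0 wheel [array([354.3, 263.4]), array([356.6, 265.9])] corner [351.3 287.1]
30 nose z 3.0 wheel [array([351.9, 262.8]), array([354. , 265.3])] corner [348.3 286.4]
35 nose z -5.0 wheel [array([348.8, 261.9]), array([350.8, 264.4])] corner [344.4 285.2]
red [163 151  28  22 207] [176.8 161.4] [669.  249.4   6. ]
nose [523.7 387.9  13. ] F [ 0.2  0.3 -4.6] T [-0.15  0.05  0.01]
```

```bash
echo '{"rows":[[0, 0, 0, 0, 0], [0, -2, 0, 1, 0], [0, -4, 0, 1, 0], [0, -5, 0, 1, 0], [0, -5, 0, 1, 0], [0, -5, 0, 0, 0], [0, -5, 0, 0, 0], [0, 0, 0, 0, 0]]}' | python3 nudge.py 30; python3 pz.py | head -6; python3 w.py 25;python3 ws.py 8 15
```

```text
time_s: 38.02
position: [531.1, 246.8, 126.6]
ee_rot: [0.689, 0.725, -0.0, 0.0]
contact_force: [0.4, -2.9, 0.7]
gripper_width: 26.3
finger_force: 30.0
[(array([353.4, 264.4]), array([341, 251,  26,  27, 341], dtype=int32))]
14 nose z 34.0 wheel [array([353.3, 259.7]), array([355.9, 262. ])] corner [352.  283.1]
18 nose z 24.0 wheel [array([351.1, 259.6]), array([353.6, 261.9])] corner [349.3 283.1]
22 nose z 16.0 wheel [array([348.9, 259.3]), array([351.3, 261.7])] corner [346.5 282.8]
26 nose z 7.0 wheel [array([346.6, 258.9]), array([348.9, 261.4])] corner [343.6 282.3]
30 nose z -0.0 wheel [array([344.3, 258.3]), array([346.4, 260.8])] corner [340.6 281.6]
red [163 151  28  22 203] [177.  161.4] [669.1 248.9   6. ]
nose [525.3 361.7   9.4] F [ 0.3 -3.4 -0.3] T [-0.43  0.05 -0.  ]
scene [341 251  26  27 342] [353.4 264.5] [[np.float64(515.1), np.float64(348.0)], [np.float64(519.0), np.float64(349.4)]]
scene [290 259  14  32 218] [296.4 274.1] [[np.float64(659.7), np.float64(245.0)], [np.float64(662.9), np.float64(247.0)]]
top [163 151  28  22 227] [176.8 161.5] [[np.float64(668.1), np.float64(248.9)], [np.float64(666.7), np.float64(247.4)]]
top [374 159  20  21 161] [381.1 170.6] [[np.float64(653.8), np.float64(-406.9)], [np.float64(652.4), np.float64(-404.6)]]
```

The wheel stays in place as the blade withdraws. I'll continue.

```bash
echo '{"rows":[[0, -5, 0, -0.5, 0], [0, -5, 0, -0.5, 0], [0, -5, 0, 0, 0], [0, -5, 0, 0, 0], [0, -5, 0, 0, 0], [0, -5, 0, 0, 0], [0, -5, 0, 0, 0], [0, 0, 0, 0, 0]]}' | python3 nudge.py; python3 ws.py 8 ; echo '{"rows":[[0, -5, 0, 0, 0], [0, -5, 0, 0, 0], [0, -5, 0, 0, 0], [0, -5, 0, 0, 0], [0, -5, 0, 0, 0], [0, 0, 0, 0, 0]]}' | python3 nudge.py;python3 w.py 25;python3 ws.py 10
```

```text
time_s: 39.22
position: [532.8, 212.0, 127.4]
ee_rot: [0.689, 0.725, -0.0, 0.0]
contact_force: [-0.7, 0.6, -4.5]
gripper_width: 26.0
finger_force: 30.0
scene [339 252  28  26 367] [352.4 265. ] [[np.float64(518.4), np.float64(346.8)]]
scene [290 259  15  32 218] [296.4 274.2] [[np.float64(659.9), np.float64(245.3)]]
top [163 151  15   8  64] [168.3 154.8] [[np.float64(689.9), np.float64(277.9)]]
top [374 159  21  21 165] [381.  170.7] [[np.float64(653.6), np.float64(-406.3)]]
top [183 163   8  10  48] [186.4 168.4] [[np.float64(646.5), np.float64(217.1)]]
time_s: 40.08
position: [534.0, 187.0, 127.3]
ee_rot: [0.689, 0.725, -0.0, 0.0]
contact_force: [-1.1, 0.1, -4.8]
gripper_width: 25.8
finger_force: 30.0
nose [528.2 301.9  10.1] F [-0.2 -0.3 -4.7] T [-0.21  0.06  0.02]
scene [339 254  28  25 367] [352.4 265.8] [[np.float64(521.9), np.float64(348.8)]]
scene [290 259  14  32 218] [296.4 273.9] [[np.float64(660.2), np.float64(245.1)]]
top [163 151  15   8  74] [168.9 155.2] [[np.float64(688.1), np.float64(275.5)]]
top [374 159  21  21 175] [381.2 170.8] [[np.float64(652.8), np.float64(-406.2)]]
```

```bash
echo '{"rows":[[0, -5, 0, 0, 0], [0, -5, 0, 0, 0], [0, -5, 0, 0, 0], [0, -5, 0, 0, 0], [0, 0, 0, -10, 0], [0, -5, 0, -30, 0], [0, -10, 0, -40, 0], [0, -40, 0, 0, 0], [0, -50, 0, 0, 0], [0, -50, 0, 0, 0], [0, -50, 0, 0, 0], [0, 0, 0, 0, 0]]}' | python3 nudge.py 60;python3 ws.py 10; python3 w.py 25 10
```

```text
time_s: 41.72
position: [545.7, -40.0, 208.1]
ee_rot: [0.69, 0.724, 0.0, 0.001]
contact_force: [0.4, 0.7, -4.6]
gripper_width: 25.8
finger_force: 60.0
scene [339 253  28  26 392] [352.4 265.3] [[np.float64(520.4), np.float64(347.8)]]
scene [290 259  14  32 216] [296.4 274.1] [[np.float64(660.6), np.float64(245.6)]]
top [163 151  28  22 232] [176.6 161.5] [[np.float64(667.8), np.float64(249.1)]]
top [374 159  21  21 170] [381.4 170.9] [[np.float64(652.6), np.float64(-406.9)]]
top [131 193  26  26 368] [143.8 205.7] [[np.float64(523.9), np.float64(346.7)]]
red [163 151  28  22 206] [176.8 161.4] [668.1 248.5  10. ]
red [131 193  26  26 347] [143.7 205.6] [524.2 346.9  10. ]
nose [539.6  78.   90.5] F [ 0.5 -0.4 -5.1] T [-0.06  0.06  0.03]
```

The wheel sits about 12 mm from the tray centre and its label shows as a full circle, so it looks flat. I'll lay the trowel down on the clear bench.

```bash
echo '{"rows":[[0, -40, 0, 0, 0], [0, -40, 0, 20, 0], [0, 0, 0, 30, 0], [0, 0, 0, 25, 0], [0, 0, 0, 8, 0], [0, 0, 0, 0, 0]]}' | python3 nudge.py 60; echo '{"rows":[[0, 0, 0, 4, 0], [0, -3, 0, 6, 0], [0, -4, 0, 6, 0], [0, -4, 0, 6, 0], [0, -4, 0, 6, 0], [0, -4, 0, 6, 0], [0, -4, 0, 6, 0], [0, -4, 0, 6, 0], [0, -4, 0, 6, 0], [0, -4, 0, 6, 0], [0, 0, 0, 6, 0], [0, 0, 0, 0, 0]]}' | python3 nudge.py 8
```

```text
time_s: 42.62
position: [549.9, -116.5, 124.7]
ee_rot: [0.688, 0.725, 0.0, -0.0]
contact_force: [0.5, -0.8, -4.1]
gripper_width: 25.7
finger_force: 60.0
time_s: 44.12
position: [551.3, -152.4, 60.2]
ee_rot: [0.689, 0.725, -0.0, 0.0]
contact_force: [0.7, -0.3, -3.6]
gripper_width: 25.8
finger_force: 8.0
```

```bash
echo '{"rows":[[0, 0, 0, 2, 0], [0, 0, 0, 0, 0], [50, 0, 0, 0, 0], [50, 0, 0, 0, 0], [50, 0, 0, 0, 0], [50, 0, 0, -20, 0], [50, 0, 0, -50, 0], [50, 0, 0, -60, 0], [50, -60, 0, 0, 0], [50, -60, 0, 0, 0], [50, -60, 0, 0, 0], [50, 0, 0, 0, 0]]}' | python3 nudge.py; echo '{"rows":[[50, -60, 0, 0, 0], [50, -60, 0, 0, 0], [50, 0, 0, 0, 0], [50, 0, 0, 0, 0]]}' | python3 nudge.py
python3 - <<'E'
from h import *
c=cam("top");s=cam("scene");g=[551.3,-152.4,66.5]
t=trowel(g,93,90,[-32,-65,57.5],0)
for q in([125,0,0],[125,0,115],[-90,0,0],[-90,0,115]): print(t(q).round(),proj(c,t(q)),proj(s,t(q)))
im=c["image"].astype(int)
w=((im.min(2)>205)).astype(np.uint8);k,l,st,ce=cv2.connectedComponentsWithStats(w)
for i in range(1,k):
    if st[i,4]>150 and 150<ce[i,1]<260: print("bright",st[i],cv2.minAreaRect(np.argwhere(l==i)[:,::-1].astype(np.float32)))
o=((im[:,:,0]>120)&(im[:,:,2]<90)&(abs(im[:,:,1]-.6*im[:,:,0])<40)).astype(np.uint8);k,l,st,ce=cv2.connectedComponentsWithStats(o)
for i in range(1,k):
    if st[i,4]>60 and 240<ce[i,0]<360 and 120<ce[i,1]<260:
        r=cv2.minAreaRect(np.argwhere(l==i)[:,::-1].astype(np.float32)); print("handle",st[i],r,at(c,*r[0],77))
print("pred handle",proj(c,t([-46,-77,57.5])),t([-46,-77,57.5]))
E
python3 ws.py 10 | grep "top \[13"
```

```text
time_s: 45.62
position: [559.9, -335.4, 187.8]
ee_rot: [0.69, 0.724, -0.0, 0.0]
contact_force: [-0.2, 0.5, -0.3]
gripper_width: 50.1
finger_force: 0.0
time_s: 46.12
position: [566.8, -450.4, 187.9]
ee_rot: [0.689, 0.725, 0.0, -0.001]
contact_force: [-0.3, 0.4, -0.6]
gripper_width: 49.9
finger_force: 0.0
[601.   7.   1.] [251.9 184.4] [252.4 217.3]
[486.   1.   2.] [252.9 220.6] [274.8 195.8]
[ 612. -207.    1.] [319.4 182.4] [204.6 182.7]
[ 497. -213.    2.] [321.2 218.5] [227.4 163.4]
bright [391 149  21  17 239] ((400.058837890625, 155.73529052734375), (14.55213737487793, 20.615528106689453), 75.96376037597656)
bright [ 253  182   69   39 2041] ((286.75238037109375, 201.08079528808594), (36.660614013671875, 68.35279083251953), 88.31531524658203)
handle [295 193  31  10 246] ((309.9809265136719, 197.46499633789062), (8.066286087036133, 30.19503402709961), 87.95458984375) [ 553.4 -167.4   77. ]
pred handle [309.7 197.8] [ 552.03270339 -166.38081349   78.5       ]
top [131 193  26  26 368] [143.7 205.6] [[np.float64(524.0), np.float64(346.8)]]
```

```bash
python3 ws.py 10 | grep top; python3 -c "
from station import manip, camrig, readout
print(manip.close_job())"
```

```text
top [163 151  28  22 230] [176.7 161.5] [[np.float64(667.7), np.float64(249.0)]]
top [374 159  22  21 166] [381.7 171. ] [[np.float64(652.3), np.float64(-407.9)]]
top [131 193  26  26 367] [143.8 205.7] [[np.float64(524.0), np.float64(346.7)]]
the job is handed in; nothing more can be done
None
```

The job is handed in at about 46 s, but it returned no verdict: by my camera measurements the wheel lies flat in the tray about 12 mm off centre, and the trowel lies flat on bare bench, handle up, let go and well clear of the tray.

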